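Tap a mould block down onto its parallels in the vise

ROBOT

A 7-joint arm with a two-finger parallel gripper is mounted at the origin on the work surface. World frame = base frame: x ahead of the robot, y to its left, z up, the work surface at z = 0. Lengths are in mm, angles in rad, forces in N, time in s.
With the tool pointing down it reaches from about 400 to 750 mm from the base axis. Payload 19.5 kg.
Tool frame: the origin (TCP) lies midway between the tips of the shut fingers; the grasp point (between the pads) lies bot.hold_point_z behind it (bot.hold_point_z is the distance from the TCP to the grasp point, in mm); z points along the fingers, y is the line along which they close (so a half turn about z gives the same grasp; the last joint's range is limited). The gripper opens to 85 mm and grips with 20 to 120 N. Pads are 22 mm wide; open, the fingers measure 114 mm over their backs; the gripper's body (76 mm by 85 mm) begins 54 mm behind the grasp point. The pads swing forward as they close: fully open they stand 13 mm farther back than shut.
Start: joints at [1.07, 0.707, -0.028, 1.485, 0.022, 0.951, -0.075], TCP at [254.641, -515.512, 231.268] pointing down, gripper open.
Joint ranges: [-2.71, 2.71], [-0.32, 2.16], [-1.57, 1.52], [0, 2.45], [-1.46, 4.6], [0, 2.02], [-2.83, 2.83]. Speed limits (rad/s): [1.89, 1.89, 2.57, 2.57, 3.01, 3.01, 3.01].

INTERFACE

Orientations are given as a unit quaternion [x, y, z, w].
In Python, from workcell import bot, effector, camera gives the robot as it stands. Calls block until the motion is done:
- bot.movep(position, orientation): joint-space move of the TCP to a pose.
- bot.movel(position, orientation=None, speed=150, stop_force=None): straight line of the TCP; orientation=None keeps the orientation; speed is the mean speed in mm/s. With stop_force (N) it stops when the force on the tool has changed by that much, and returns True; else False.
- bot.move_joints(angles): joint-space move.
- effector.set_gripper(opening, grip_force=None): opening from 0.0 (shut) to 1.0 (fully open); grip_force is the grip in N (None keeps the last); returns when the fingers have stopped.
- bot.dwell(seconds).
- bot.inverse_kinematics(position, orientation): joint angles nearest the present ones, or None.
- bot.read_state(): the state.
- camera(name): name is "scene" or "top" or "wrist"; returns a dict with "frame" (400x640x3 uint8, red, green, blue), "fx", "fy", "cx", "cy" (pixels), "camera_from_world" (4x4, takes a point from world to camera coordinates); the wrist camera has in their place "hand_eye" (4x4, takes a point from camera to tool coordinates, whose origin is the TCP and whose axes are the flange's). Camera axes: x right, y up, looking along -z (the intrinsics and any distortion apply to the point x, -y, -z); pixel columns grow to the right and rows downward; lengths in mm; the calibration is good to about 2 mm. A picture is of the moment at which its call begins: read the wrist's pose just before it. There is no depth.
A pose or a line that the arm cannot do raises bot.MotionError and nothing moves.
- bot.sign_off(): hands the job in; it is judged then, once.
The state is a dict: "clock": time; "joints": joint angles; "qd": joint speeds; "joint_efforts": joint torques, N m; "eef_pos": TCP position; "orientation": TCP orientation; "contact_force": force on the tool from outside, world axes, zero at the start; "torque": the same for the moment, N m; "gripper_width": opening from 0.0 (shut) to 1.0 (fully open); "finger_force": force on a finger pad.
Only numpy, scipy, OpenCV 4.12 (cv2) and the standard library are available. Lean on these libraries where they do the work, as an engineer would, in place of code of your own. Each camera call takes 0.05 s, during which the arm holds its last target. There are 200 camera calls.

TASK

In one of the two vises on the toolmaker's bench the aluminium block sits too high, so that the two parallels beneath it are still loose. Take the brass drift and, with its foot on the block, tap or press the block straight down until it sits fully home on both parallels and pins them, leaving the parallels under it; do not push the block with the gripper itself. Then stand the drift upright on the bench again and let go of it.

Things in the scene. Friction and masses are not known exactly. Their poses are not given: they have to be found in the camera images.
- block: The too-high aluminium block, 45 (x, across jaws) x 80 (y, along jaws) x 30 mm high; origin: centre of its underside. Gripped in a steel vise, it moves only straight down: it starts 6-12 mm above the parallels, needs about 10 N to move, stays where left, stops firmly on them. Home, its underside is 50 mm and top 80 mm above the bench. The other vise's identical block is home already; not listed.
- parallel_a: Loose ground steel bar, 8 (x) x 110 (y) x 20 mm high, on the vise bed under the block's +x side, along the jaw, its ends sticking out. Origin: centre of its underside, 30 mm above the bench. Already in place, need not be handled. The vise: bed top 30 mm and jaw tops 70 mm above the bench, jaws 74 mm long, overall 230 mm long along the block's x, with a crank at the -x end.
- parallel_b: The same bar, under the block's -x side.
- drift: Brass drift, upright on the bench: round foot 36 mm in diameter and 20 mm high, above it a plain round handle 24 mm in diameter up to 105 mm above the bench; about 0.5 kg. Origin: centre of the foot's underside, z up. Grip its handle from above. It stands between the vises, as does a steel guide bush (tube 38 mm in diameter, 60 mm high), not needed, 90 mm or more farther or nearer in x.
Things that resemble listed ones, but are neither listed nor needed, are in the scene too. What is meant by the drift is not purple, red or turquoise, and is the smaller of those in its own colour.

How it is judged:
By the outcome, as a careful person would: the job done as asked, in the order asked, and still so for the second after the job is handed in, with the robot touching nothing.
It also fails if it takes over 54 s, if anything falls off the work surface, if the arm or the gripper's body presses on something with over 40 N, if the wrist force passes 120 N, or if a joint passes its speed limit or range.

## Working session

There is one attempt and no reset: what is moved stays moved. The work goes in short steps, each a Python script; the robot and the scene stay as the last script left them, time stands still between calls to the robot, and variables do not carry over. Pictures are saved under pics/ and viewed, at most 10 in all, crops included, and the job is handed in when it is done.

```bash
mkdir -p pics; ls; python3 - <<'E'
from workcell import bot,effector,camera
import cv2,numpy as np,pickle
d={n:camera(n) for n in("scene","top")}
pickle.dump(d,open("cams.pkl","wb"))
for n in d:
    c=d[n];print(n,[k for k in c],c['fx'],c['fy'],c['cx'],c['cy'],{k:c[k] for k in c if 'dist' in k});print(np.round(c['camera_from_world'],3))
    cv2.imwrite(f"pics/{n}0.png",cv2.cvtColor(c['frame'],cv2.COLOR_RGB2BGR))
s=bot.read_state();print(s['clock'],s['eef_pos'],s['orientation'],bot.hold_point_z)
E
```

```text
pics
scene ['frame', 'fx', 'fy', 'cx', 'cy', 'camera_from_world'] 437.0559078459744 437.0559078459744 316.22274152665955 198.596482098371 {}
[[-6.48000e-01  7.61000e-01 -7.00000e-03  3.89025e+02]
 [-6.55000e-01 -5.53000e-01  5.15000e-01  3.59630e+02]
 [ 3.88000e-01  3.38000e-01  8.57000e-01 -9.59641e+02]
 [ 0.00000e+00  0.00000e+00  0.00000e+00  1.00000e+00]]
top ['frame', 'fx', 'fy', 'cx', 'cy', 'camera_from_world'] 417.4952805395012 417.4952805395012 316.6502909018496 204.7856299721217 {}
[[-1.00000e-03 -1.00000e+00  5.00000e-03  4.52000e-01]
 [ 9.92000e-01  0.00000e+00  1.26000e-01 -6.02906e+02]
 [-1.26000e-01  5.00000e-03  9.92000e-01 -7.40425e+02]
 [ 0.00000e+00  0.00000e+00  0.00000e+00  1.00000e+00]]
0.1 [ 254.5435122  -515.31496724  230.88178844] [ 9.73805856e-01  2.27380510e-01 -1.28944103e-04 -4.92233615e-04] 18.700000000000003
```

View pics/scene0.png

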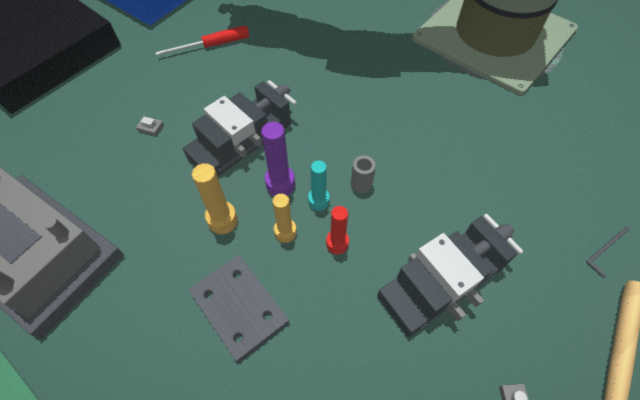

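View pics/top0.png

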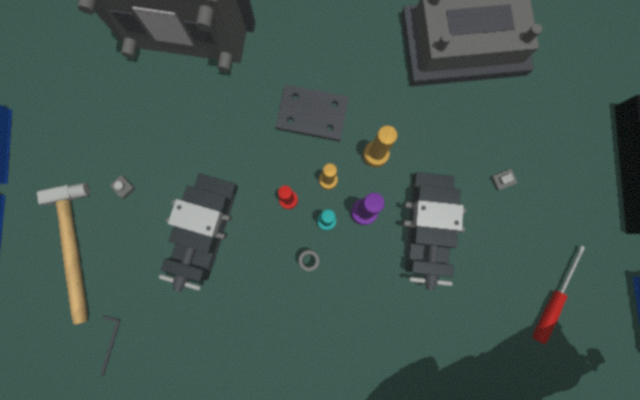

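The scene view has drifts at (215,200) large brass, (284,217) small brass, (278,160) purple, (319,185) turquoise and (338,230) red. The one meant is the small brass drift, scene (284,217) / top (329,176): it has the right colour and is the smaller of the two brass ones. The vise blocks are at top (195,217) and (438,215). Next I triangulate their tops and confirm the drift in a crop.

```bash
cat > h.py <<'E'
import numpy as np,cv2,pickle
def P(c):
    M=np.diag([1,-1,-1])@np.array(c['camera_from_world'])[:3]
    return np.array([[c['fx'],0,c['cx']],[0,c['fy'],c['cy']],[0,0,1]])@M
def tri(cs,px):
    A=[]
    for c,(u,v) in zip(cs,px):
        p=P(c);A+=[u*p[2]-p[0],v*p[2]-p[1]]
    A=np.array(A);return np.linalg.lstsq(A[:,:3],-A[:,3],rcond=None)[0]
def onz(c,px,z):
    p=P(c);u,v=px;A=np.array([u*p[2]-p[0],v*p[2]-p[1]])
    return np.append(np.linalg.solve(A[:,:2],-A[:,3]-A[:,2]*z),z)
def proj(c,X):
    q=P(c)@np.append(X,1);return q[:2]/q[2]
def blobs(img,lo,hi,amin=60):
    m=cv2.inRange(cv2.cvtColor(img,cv2.COLOR_RGB2HSV),lo,hi)
    m=cv2.morphologyEx(m,cv2.MORPH_CLOSE,np.ones((5,5)))
    return [k for k in cv2.findContours(m,cv2.RETR_EXTERNAL,cv2.CHAIN_APPROX_NONE)[0] if cv2.contourArea(k)>amin]
def quad(k):
    h=cv2.convexHull(k);
    for e in np.linspace(1,20,60):
        a=cv2.approxPolyDP(h,e,True)
        if len(a)<=4:return a[:,0].astype(float)
E
python3 - <<'E'
from h import *
d=pickle.load(open("cams.pkl","rb"));S,T=d['scene'],d['top']
for n,c in d.items():
    print(n)
    for k in blobs(c['frame'],(0,0,150),(179,50,255),200):
        M=cv2.moments(k);ct=(M['m10']/M['m00'],M['m01']/M['m00']);print(' white',np.round(ct,1),cv2.contourArea(k),quad(k).tolist())
    for k in blobs(c['frame'],(12,120,80),(28,255,255)):
        print(' brass',cv2.boundingRect(k),cv2.contourArea(k))
a=cv2.resize(S['frame'][180:260,180:300],None,fx=4,fy=4,interpolation=3)
b=cv2.resize(T['frame'][110:210,300:420],None,fx=3.2,fy=3.2,interpolation=3)
b=cv2.resize(b,(384,320));a=cv2.resize(a,(410,320))
cv2.imwrite("pics/crop1.png",cv2.cvtColor(np.hstack([b,a]),cv2.COLOR_RGB2BGR))
E
```

```text
scene
 white [451.  263.5] 1837.0 [[441.0, 233.0], [483.0, 277.0], [459.0, 295.0], [419.0, 249.0]]
 white [227.7 114.7] 926.0 [[222.0, 96.0], [252.0, 120.0], [233.0, 134.0], [204.0, 109.0]]
 white [556.6  34.9] 868.0 [[551.0, 13.0], [577.0, 26.0], [558.0, 60.0], [546.0, 63.0]]
 white [445.6  14.6] 575.0 [[462.0, 0.0], [455.0, 26.0], [421.0, 27.0], [448.0, 0.0]]
 brass (273, 194, 23, 48) 716.0
 brass (192, 164, 45, 70) 1557.0
top
 white [439.7 214.9] 1051.0 [[419.0, 202.0], [461.0, 205.0], [461.0, 229.0], [418.0, 225.0]]
 white [193.5 217.4] 1084.0 [[175.0, 201.0], [218.0, 212.0], [211.0, 235.0], [169.0, 223.0]]
 white [ 58.5 193.3] 444.0 [[83.0, 191.0], [44.0, 202.0], [37.0, 194.0], [64.0, 186.0]]
 brass (319, 164, 18, 25) 307.0
 brass (364, 126, 33, 40) 738.5
```

View pics/crop1.png

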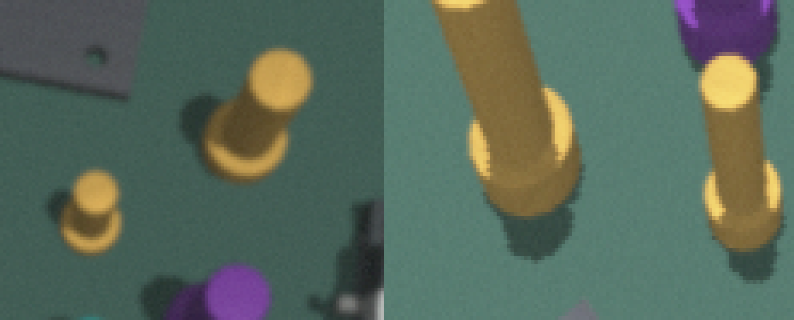

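The crop shows two brass drifts. The smaller stands at crop (96,210) / top (330,175), with its top disc at about top (330,170) and scene (281,200). That is the drift.

```bash
python3 - <<'E'
from h import *
d=pickle.load(open("cams.pkl","rb"));S,T=d['scene'],d['top']
# drift disc
def disc(c,box):
    x,y,w,h=box;r=c['frame'][y:y+h,x:x+w];v=cv2.cvtColor(r,cv2.COLOR_RGB2HSV)
    m=((v[...,0]>10)&(v[...,0]<30)&(v[...,1]>100)&(v[...,2]>175)).astype(np.uint8)
    n,l,st,ct=cv2.connectedComponentsWithStats(m)
    return [(ct[i]+[x,y],st[i].tolist()) for i in range(1,n) if st[i][4]>15]
a=disc(S,(268,190,35,60));b=disc(T,(314,160,30,32))
print('disc',a,b)
for q in a: print('S z105',onz(S,q[0],105))
for q in b: print('T z105',onz(T,q[0],105))
def fit(c,near):
    ks=blobs(c['frame'],(0,0,150),(179,50,255),200)
    k=min(ks,key=lambda k:np.hypot(*(k[:,0].mean(0)-near)))
    # edges: fit lines to contour points near each quad side
    q=quad(k);pts=k[:,0].astype(float);L=[]
    for i in range(4):
        p,r=q[i],q[(i+1)%4];t=(r-p)/np.linalg.norm(r-p);n=np.array([-t[1],t[0]])
        s=(pts-p)@t;dd=abs((pts-p)@n);sel=pts[(dd<2.5)&(s>4)&(s<np.linalg.norm(r-p)-4)]
        vx,vy,x,y=cv2.fitLine(sel.astype(np.float32),cv2.DIST_HUBER,0,.01,.01).ravel()
        L.append(np.cross([x,y,1],[x+vx,y+vy,1]))
    return np.array([(lambda z:z[:2]/z[2])(np.cross(L[i-1],L[i])) for i in range(4)])
for nm,s,t in(('right(-y?)',(227,114),(439,215)),('left',(451,263),(194,217))):
    qs,qt=fit(S,s),fit(T,t)
    # match corners via plane z=80
    ws=np.array([onz(S,p,83) for p in qs]);
    order=[np.argmin([np.hypot(*(onz(T,p,83)-w)[:2]) for p in qt]) for w in ws]
    X=np.array([tri((S,T),(qs[i],qt[order[i]])) for i in range(4)])
    print(nm,order);print(np.round(X,1),'mean',X.mean(0).round(1),'sides',[np.linalg.norm(X[i]-X[i-1]).round(1) for i in range(4)])
    for z in(80,86,92):
        for n,c,q in(('S',S,qs),('T',T,qt)):
            W=np.array([onz(c,p,z) for p in q]);print(z,n,W.mean(0).round(1),[np.linalg.norm(W[i]-W[i-1]).round(1) for i in range(4)])
E
```

```text
disc [(array([280.39548023, 200.23163842]), [5, 4, 16, 14, 177]), (array([293.27027027, 226.48648649]), [24, 31, 4, 11, 37]), (array([275.94871795, 229.28205128]), [6, 33, 6, 12, 39])] [(array([329.69811321, 170.02830189]), [10, 5, 12, 11, 106]), (array([329.46666667, 184.24444444]), [7, 19, 16, 9, 45])]
S z105 [653.00044144 -20.96457023 105.        ]
S z105 [672.41584548  21.19971027 105.        ]
S z105 [690.97039587   5.93852036 105.        ]
T z105 [654.73512654 -21.8435864  105.        ]
T z105 [629.91193496 -21.33448172 105.        ]
right(-y?) [np.int64(2), np.int64(3), np.int64(0), np.int64(1)]
[[ 553.9 -248.9   85.7]
 [ 562.  -173.    83.7]
 [ 604.3 -178.9   81.9]
 [ 595.9 -256.9   82.3]] mean [ 579.  -214.4   83.4] sides [np.float64(42.8), np.float64(76.4), np.float64(42.7), np.float64(78.5)]
80 S [ 577.  -216.6   80. ] [np.float64(44.3), np.float64(79.5), np.float64(43.9), np.float64(79.6)]
80 T [ 579.8 -216.    80. ] [np.float64(42.3), np.float64(78.4), np.float64(42.4), np.float64(76.7)]
86 S [ 580.  -211.8   86. ] [np.float64(43.8), np.float64(78.6), np.float64(43.4), n
[... 454 characters left out ...]
  94.6]] mean [573.8 213.1  94.7] sides [np.float64(42.7), np.float64(78.2), np.float64(42.0), np.float64(78.7)]
80 S [565.6 213.3  80. ] [np.float64(45.6), np.float64(81.2), np.float64(45.2), np.float64(81.4)]
80 T [575.5 216.7  80. ] [np.float64(42.1), np.float64(78.8), np.float64(43.0), np.float64(78.8)]
86 S [568.8 213.4  86. ] [np.float64(45.1), np.float64(80.3), np.float64(44.7), np.float64(80.6)]
86 T [574.9 215.   86. ] [np.float64(41.7), np.float64(78.1), np.float64(42.6), np.float64(78.1)]
92 S [571.9 213.6  92. ] [np.float64(44.6), np.float64(79.5), np.float64(44.2), np.float64(79.7)]
92 T [574.4 213.2  92. ] [np.float64(41.4), np.float64(77.5), np.float64(42.3), np.float64(77.5)]
```

The left block (y≈+213) has its top at about 92–95 mm. The right one triangulates to about 82, so the left block is the high one. The drift is at (654,-21.4), and both views agree within 2 mm. Next I'll check how tall the neighbours are, then move above the drift and take a wrist picture.

```bash
cat > r.py <<'E'
from workcell import bot,effector,camera
from h import *
def q(th):  # tool down, finger line at angle th (deg) in world xy
    a=np.radians(th+90)/2;return [np.cos(a),np.sin(a),0,0]
def st(m=''):
    s=bot.read_state();print(m,'t',round(s['clock'],2),'p',np.round(s['eef_pos'],1),'F',np.round(s['contact_force'],1),'w',round(s['gripper_width'],3),'ff',np.round(s['finger_force'],1));return s
E
python3 - <<'E'
from r import *
from scipy.spatial.transform import Rotation as Ro
d=pickle.load(open("cams.pkl","rb"));S,T=d['scene'],d['top']
print('big brass top',tri((S,T),((206,173),(387,134))),'purple top',tri((S,T),((273,132),(374,203))))
D=(654,-21.4)
th=None
for t in(-35,145):
    j=bot.inverse_kinematics([*D,320],q(t));print(t,None if j is None else np.round(j,2))
    if j is not None and (th is None): th=t
effector.set_gripper(0.6)
bot.movep([*D,320],q(th))
s=st(th);c=camera("wrist");s['quat']=None
pickle.dump((s['eef_pos'],s['orientation'],c),open("w1.pkl","wb"))
cv2.imwrite("pics/w1.png",cv2.cvtColor(c['frame'],cv2.COLOR_RGB2BGR));print(c['hand_eye'],c['fx'])
Tw=np.eye(4);Tw[:3,:3]=Ro.from_quat(s['orientation']).as_matrix();Tw[:3,3]=s['eef_pos']
c['camera_from_world']=np.linalg.inv(Tw@c['hand_eye'])
v=cv2.cvtColor(c['frame'],cv2.COLOR_RGB2HSV)
m=cv2.inRange(v,(11,100,175),(30,255,255));n,l,sst,ct=cv2.connectedComponentsWithStats(m)
print('expect',proj(c,[*D,105]))
for i in range(1,n):
    if sst[i][4]>100: print(ct[i],sst[i],onz(c,ct[i],105))
E
```

```text
big brass top [ 704.20192541 -112.15933036  145.84238263] purple top [591.3833492  -90.23343318 145.32378903]
-35 [ 0.03  0.79 -0.12  0.96  0.08  1.4  -0.68]
145 [ 0.37  0.99 -1.35  0.95  0.98  1.74  1.96]
-35 t 2.83 p [653.9 -22.6 319.9] F [ 0.3 -0.8  0.3] w 0.601 ff 0.0
[[-4.99391272e-04  9.65358237e-01  2.60927623e-01  6.73864572e+01]
 [ 9.99999258e-01  7.72131936e-04 -9.42763442e-04  1.66841971e-01]
 [-1.11157501e-03  2.60926958e-01 -9.65357906e-01 -1.43153055e+02]
 [ 0.00000000e+00  0.00000000e+00  0.00000000e+00  1.00000000e+00]] 316.86648287836476
expect [316.80005417 176.9951712 ]
[317.15653495 167.7887538 ] [305 151  26  35 658] [660.44143996 -12.96023095 105.        ]
[394.79795105 209.62379055] [ 367  180   56   60 1757] [ 706.7057867  -106.12607858  105.        ]
```

```bash
python3 - <<'E'
from h import *
p,o,c=pickle.load(open("w1.pkl","rb"))
a=cv2.resize(c['frame'][110:260,230:430],(800,600),interpolation=3)
cv2.imwrite("pics/w1c.png",cv2.cvtColor(a,cv2.COLOR_RGB2BGR))
E
```

```text
(no output)
```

View pics/w1c.png

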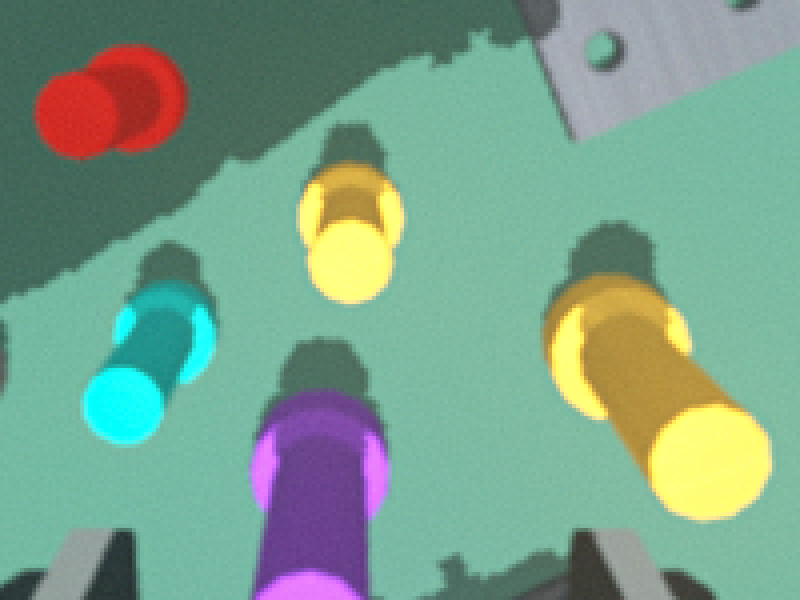

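The wrist crop shows the drift's top disc at crop (350,262), full frame (317.5,175.5), against a predicted (316.8,177). That is within 2 mm, and the finger line is clear of the neighbours. I'll grasp and lift now.

```bash
python3 - <<'E'
from r import *
D=(654.5,-20.7);o=q(-35)
bot.movel([*D,130],o,speed=200)
print(bot.movel([*D,58],o,speed=70,stop_force=15));st('down')
effector.set_gripper(0.0,grip_force=90);s=st('grip')
bot.movel([*D,64],o,speed=40);st('lift5')
bot.movel([*D,215],o,speed=150);st('lift')
for n in("scene",):
    c=camera(n);cv2.imwrite(f"pics/{n}1.png",cv2.cvtColor(c['frame'],cv2.COLOR_RGB2BGR))
E
```

```text
False
down t 5.15 p [654.7 -20.7  58.4] F [-0.3 -0.2  0.1] w 0.604 ff 0.0
grip t 5.53 p [654.6 -20.6  58.6] F [-1.6  0.9  6.3] w 0.262 ff 87.8
lift5 t 5.83 p [654.5 -20.7  64.1] F [-0.5 -0.4 -5.3] w 0.26 ff 88.2
lift t 6.98 p [654.1 -20.7 214.1] F [ 0.6 -0.1 -4.7] w 0.264 ff 88.3
```

View pics/scene1.png

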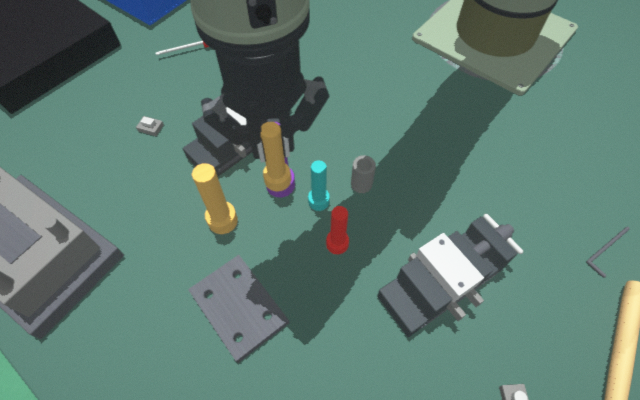

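The scene picture shows the drift held upright in the gripper, foot at (277,178), and nothing else disturbed. Now I carry it over the left block, feel for the block top, then press.

```bash
python3 - <<'E'
from r import *
B=(573,213.4)
j=bot.inverse_kinematics([*B,215],q(-35));print(np.round(j,2))
bot.movel([*B,215],q(-35),speed=150);st('over')
bot.movel([*B,168],speed=100)
bot.dwell(0.3);st('pre')
hit=bot.movel([*B,138],speed=15,stop_force=5);s=st(f'touch {hit}')
print('block top ~',s['eef_pos'][2]-58.6)
for n in("scene","top"):
    c=camera(n);cv2.imwrite(f"pics/{n}2.png",cv2.cvtColor(c['frame'],cv2.COLOR_RGB2BGR))
a=cv2.imread("pics/scene2.png")[120:345,340:540];b=cv2.imread("pics/top2.png")[130:310,120:280]
cv2.imwrite("pics/c2.png",np.hstack([cv2.resize(a,(400,450)),cv2.resize(b,(400,450))]))
E
```

```text
[-0.37  0.78 -0.09  1.36  0.07  1.   -1.08]
over t 8.83 p [573.3 212.6 215. ] F [ 0.4 -0.2 -4.3] w 0.257 ff 88.3
pre t 9.75 p [573.1 213.4 168.4] F [ 0.6 -0.1 -4. ] w 0.261 ff 88.3
touch True t 10.97 p [572.9 213.4 149.1] F [1.2 0.8 2.5] w 0.257 ff 88.6
block top ~ 90.54472546760644
```

View pics/c2.png

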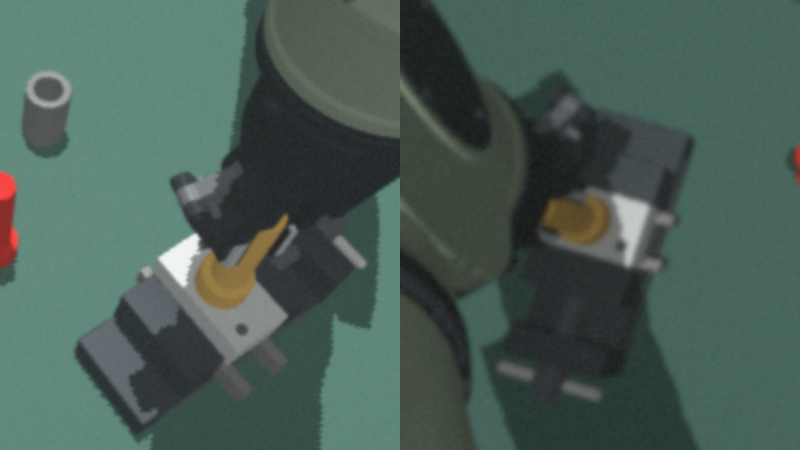

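Contact at 90.5 mm confirms this block is 10.5 mm high. The crop shows the foot (225,285) near the middle of the block top, on the metal only, with both parallels still in place at (230,380) and (265,355). Pressing now.

```bash
python3 - <<'E'
from r import *
B=(573,213.4)
hit=bot.movel([*B,130],speed=12,stop_force=26);s=st(f'press {hit}')
bot.dwell(0.3);s=st('hold');print('top',s['eef_pos'][2]-58.6)
E
```

```text
press True t 12.03 p [573.1 213.5 138.5] F [-1.1 -1.1 10.5] w 0.256 ff 89.5
hold t 12.32 p [573.1 213.4 138.5] F [-2.2 -0.6 10.7] w 0.258 ff 89.5
top 79.9145436949128
```

```bash
python3 - <<'E'
from r import *
B=(573,213.4)
hit=bot.movel([*B,132],speed=6,stop_force=20);s=st(f'press2 {hit}');bot.dwell(0.2);st()
bot.movel([*B,146],speed=30);st('up')
hit=bot.movel([*B,132],speed=10,stop_force=5);s=st(f'touch {hit}');print('top',s['eef_pos'][2]-58.6)
hit=bot.movel([*B,132],speed=8,stop_force=22);s=st(f'press3 {hit}');print('top',s['eef_pos'][2]-58.6)
bot.movel([*B,215],speed=120)
bot.movel([654.5,-20.7,215],q(-35),speed=150);st('back')
for n in("scene","top"):
    c=camera(n);cv2.imwrite(f"pics/{n}3.png",cv2.cvtColor(c['frame'],cv2.COLOR_RGB2BGR))
E
```

```text
press2 True t 12.72 p [573.2 213.5 138.5] F [-2.9 -1.  10. ] w 0.262 ff 89.6
 t 12.93 p [573.1 213.5 138.5] F [-2.8 -2.   9.9] w 0.26 ff 89.6
up t 13.33 p [572.9 213.4 145.9] F [-0.  -0.4 -5.2] w 0.258 ff 88.3
touch True t 14.16 p [573.  213.4 138.5] F [-1.3 -0.4  7.1] w 0.258 ff 89.5
top 79.8761107244369
press3 True t 14.47 p [573.1 213.5 138.5] F [-2.5 -1.8 10. ] w 0.257 ff 89.6
top 79.91030208723492
back t 17.07 p [654.4 -19.8 215.1] F [ 0.4  0.2 -5.9] w 0.258 ff 88.3
```

View pics/scene3.png

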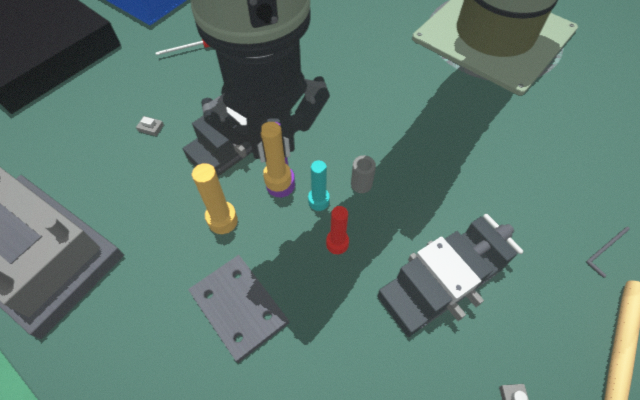

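Repeated presses stop firmly at 79.9 mm, so the block is home. The picture shows it lower in the vise at (447,268) with the parallels still sticking out at (470,300), and the drift still upright in hand at (275,160). Now I stand it back on its original spot.

```bash
python3 - <<'E'
from r import *
D=(654.5,-20.7)
bot.movel([*D,70],speed=120);bot.dwell(0.2);st('pre')
hit=bot.movel([*D,54],speed=12,stop_force=4);s=st(f'set {hit}')
effector.set_gripper(0.6);bot.dwell(0.3);st('open')
bot.movel([*D,130],speed=80)
bot.movel([*D,330],speed=200)
bot.movep([450,-300,330],q(-35))
bot.dwell(0.2);st('away')
d={n:camera(n) for n in("scene","top")};pickle.dump(d,open("cams4.pkl","wb"))
a=d['scene']['frame'][80:340,180:540];cv2.imwrite("pics/c4.png",cv2.cvtColor(cv2.resize(a,(800,578)),cv2.COLOR_RGB2BGR))
for n,c in d.items():
    for z,X in(('top',[*D,105]),('foot',[*D,0])): print(n,z,proj(c,X).round(1))
    print([cv2.boundingRect(k) for k in blobs(c['frame'],(12,120,80),(28,255,255))])
E
```

```text
pre t 18.73 p [654.7 -20.7  70.4] F [-1.  -0.4 -5.1] w 0.256 ff 88.3
set True t 19.64 p [654.5 -20.7  58.6] F [0.2 0.  7.6] w 0.259 ff 89.5
open t 20.33 p [653.8 -20.7  57.7] F [-0.2  0.2  0.5] w 0.596 ff 0.0
away t 24.03 p [ 450.6 -299.4  329.9] F [-0.2  0.3  0.4] w 0.603 ff 0.0
scene top [279.8 201. ]
scene foot [284.8 233.9]
[(273, 194, 23, 48), (192, 164, 45, 70)]
top top [329.  170.2]
top foot [327.2 181.2]
[(320, 164, 17, 25), (364, 126, 33, 40)]
```

View pics/c4.png

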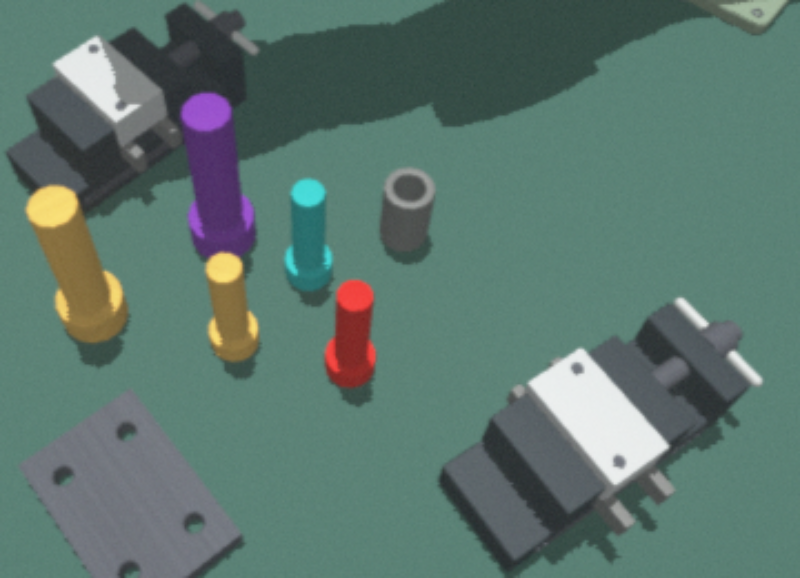

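The crop shows the drift upright and released at (233,305), the block seated at (598,415), and the parallels in place under it at (615,515) and (655,485).

```bash
python3 -c "
from workcell import bot
print(bot.sign_off())"
```

```text
the job is handed in; nothing more can be done
None
```

The left vise's block is pressed home on its two parallels (drift-measured top at 79.9 mm, down from 90.5), the brass drift stands upright and released on its original spot, and the job was handed in at about 24 s.

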